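# Clear the pepper stalk end into the waste tub

### The arm

A 6-joint arm with a two-finger parallel gripper is mounted at the origin on the work surface. World frame = base frame: x ahead of the robot, y to its left, z up, the work surface at z = 0. Lengths are in m, angles in rad, forces in N, time in s.
With the tool pointing down it reaches from about 0.3 to 0.775 m from the base axis. Payload 14.6 kg.
Tool frame: the origin (TCP) lies on the mounting face of the last link; the fingertips stand 199 mm ahead of it and the grasp point (between the pads) lies 180 mm ahead of it; z points along the fingers, y is the line along which they close (so a half turn about z gives the same grasp; the last joint's range is limited). The gripper opens to 94 mm and grips with 3 to 60 N. Pads are 16 mm wide; open, the fingers measure 119 mm over their backs; the gripper's body (75 mm by 177 mm) begins 78 mm behind the grasp point.
Start: joints at [1.111, 0.3, 1.521, -0, 1.321, -0.067], TCP at [0.211, 0.508, 0.405] pointing down, gripper open.
Joint ranges: [-3.03, 3.03], [-0.79, 2.21], [0.23, 2.52], [-1.04, 4.18], [0, 3.07], [-2.55, 2.55]. Speed limits (rad/s): [2.22, 2.22, 2.57, 3.14, 3.14, 3.14].

### API

Orientations are given as [roll, pitch, yaw] about the fixed x, y, z axes, in that order (R = Rz(yaw) Ry(pitch) Rx(roll)).
In Python, from station import telemetry, cams, workorder, finder gives the robot as it stands.
- The arm moves only by the tool jog_arm, never from a script. Its argument "rows" is a list of rows, each an object with "gripper": the finger opening in m, from 0 to 0.094; "slide": the shift along the tool's x, y, z in m, a list of three; "spin": the turn about the tool's z in rad. In form: [{"gripper": gripper, "slide": [tx, ty, tz], "spin": spin}, ...]. A call has 1 to 8 rows; each row is the pose to reach, as a shift and turn from the pose commanded when the call began, along the tool's axes at that moment; what a row does not reach only later rows make up. A row lasts 1/10 s, in which the tool goes at most 50 mm and 8.59 degrees, less where a joint would pass 70% of its speed; a pose out of reach is approached as far as the arm can. A call with a gripper value outside its range is refused whole. The fingers move at their own pace and stop on an object; "squeeze" is the grip in N (left out, the last holds). Time passes only in rows, so rows that repeat a pose let the fingers close. It gives the time, the measured TCP pose, the force, the opening and the grip force at its end, in the units of the state.
- telemetry.get_obs(): the state, without advancing time (a new reading comes with each control period).
- cams.camera(name): name is "scene" or "top" or "wrist"; returns (picture, depth): 420x560x3 uint8, red, green, blue; 420x560 float32, m along the optical axis (not along the pixel's ray), 0 where there is no reading.
- cams.camera_info(name): a dict with "camera_matrix" (3x3 intrinsics, pixels), "R" (3x3) and "t" (3): a world point X has camera coordinates R X + t; the wrist camera has in their place "tool_from_camera" (4x4, takes a point from camera to tool coordinates, whose origin is the TCP and whose axes are the flange's). Camera axes: x right, y down, z forward; pixel columns grow to the right and rows downward; lengths in m; the calibration is good to about 2 mm. A picture is of the moment at which its call begins: read the wrist's pose just before it. camera_info takes no time and is no camera call.
- workorder.hand_in(): hands the job in; it is judged then, once.
Trained networks look in the newest picture that a camera, given by its name, has taken for a name from the list of things; names that differ only in an ending like _2 or _b are one class to them, and where a whole thing is asked for, a point or a joint stands for the part that bears it (a point fixed in the world has none). Each returns a list of dicts, best first, with "confidence" (0 to 1); they miss things now and then, are a little off and sometimes report something else, mostly with a low value. They report only what shows in the picture. A call takes as long as a camera call.
- finder.find_in(target, camera): "point" ([x, y, z] in m, in world coordinates, good to about 4 mm: the middle of the surface that is visible of it).
- finder.masks_of(target, camera): "region" (420x560 bool, what is visible of it).
The state is a dict: "time_s": time; "qpos": joint angles; "joint_vel": joint speeds; "tau": joint torques, N m; "ee_pos": TCP position; "eef_rot": TCP orientation; "force": force on the tool from outside, world axes, zero at the start; "moment": the same for the moment, N m; "grip_width": finger opening in m; "grip_force": force on a finger pad.
Only numpy, scipy, OpenCV 4.12 (cv2) and the standard library are available. Lean on these libraries where they do the work, as an engineer would, in place of code of your own. Each camera call takes 0.05 s, during which the arm holds its last target. There are 200 camera calls.

### The job

Clear away the stalk end of the red pepper: slide it along the table, without lifting it off the wood, and push it over the table's far edge so that it drops into the open waste tub standing below. The pepper ring and the pepper's stalkless bottom end are still to be cooked, so leave those two where they lie.

Things in the scene. Friction and masses are not known exactly. Their poses are not given: they have to be found in the camera images.
- pepper_top: Stalk end cut from a red pepper, cut face down on the bare table (z = 0): round, slightly lobed, 70 mm across, upright sides to 18 mm height, domed to 25 mm, with a 12 to 30 mm thick green stalk in its middle up to 51 mm. About 45 g; slides, does not roll. Bare table from it to the edge; the other pepper pieces lie 100 mm or more to its side (y). Origin: centre of its underside, z up; yaw is free.
- waste_tub: Open aluminium waste tub on a low trolley under the table's far edge, fixed; 260 (x) by 410 (y) by 130 mm high, walls 5 mm. Origin: centre of its underside, 240 mm below the table top; axes as the robot's. The table edge runs along y, 100 mm nearer the robot than this origin (660 mm from the robot's axis). What goes over the edge within 150 mm in y of the origin drops in.
- pepper_ring: Bystander: a slice from the middle of the pepper, a red ring 70 mm across, with a 54 mm hole, 18 mm high, lying flat on the table. Origin: centre of its underside.
- pepper_base: Bystander: the bottom end of the pepper, a red three-lobed dome 70 mm across and 31 mm high without a stalk, cut face down on the table. Origin: centre of its underside.

How it is judged:
By the outcome, as a careful person would: the job done as asked, in the order asked, and still so for the second after the job is handed in, with the robot touching nothing.
It also fails if it takes over 29 s, if anything falls off the work surface, if the arm or the gripper's body presses on something with over 40 N, if the wrist force passes 120 N, or if a joint passes its speed limit or range.

## Working session

There is one attempt and no reset: what is moved stays moved. The work goes in short steps, Python scripts to look and compute and a tool call to move; the robot and the scene stay as the last step left them, time stands still between calls to the robot, and variables do not carry over. Pictures are saved under pics/ and viewed, at most 10 in all, crops included, and the job is handed in when it is done.

Besides the shell and the picture viewer there is one more tool, called after "Emit:" as name(argument=value, ...), one argument or row to a line, values as JSON. jog_arm: Moves the arm, as the interface text tells. Its arguments: {"type":"object","properties":{"rows":{"type":"array","items":{"type":"object","properties":{"gripper":{"type":"number"},"slide":{"type":"array","items":{"type":"number"}},"spin":{"type":"number"}}}},"squeeze":{"type":"number"}},"required":["rows"]}

```bash
mkdir -p pics
python3 - <<'E'
from station import telemetry,cams,finder
import cv2,numpy as np
o=telemetry.get_obs();print(o['time_s'],o['ee_pos'],o['eef_rot'])
ims=[]
for c in ['top','scene']:
    p,d=cams.camera(c);ims.append(p)
    for n in ['pepper_top','pepper_ring','pepper_base','waste_tub']:
        print(c,n,[(np.round(r['point'],3),round(r['confidence'],2)) for r in finder.find_in(n,c)[:3]])
    i=cams.camera_info(c);print(np.round(i['R'],3).tolist(),np.round(i['t'],3))
    if c=='top':
        m=finder.masks_of('pepper_top',c)
        K=np.array(i['camera_matrix']);R=np.array(i['R']);t=np.array(i['t'])
        for r in m[:2]:
            v,u=np.nonzero(r['region']&(d>0));z=d[v,u]
            X=(np.c_[(u-K[0,2])/K[0,0]*z,(v-K[1,2])/K[1,1]*z,z]-t)@R
            print('mask',r['confidence'],u.mean(),v.mean(),X.min(0),X.max(0),np.median(X,0),np.percentile(X,[3,97],axis=0))
    cv2.imwrite(f'pics/{c}.png',p[:,:,::-1])
cv2.imwrite('pics/both.png',cv2.resize(np.vstack(ims),(400,600))[:,:,::-1])
E
```

```text
0.0 [0.21051994 0.50808072 0.40408086] [-3.14043771e+00 -5.63818839e-05  2.74874618e+00]
top pepper_top [(array([0.494, 0.162, 0.021]), 0.57), (array([ 0.824,  0.025, -0.233]), 0.18)]
top pepper_ring [(array([ 0.485, -0.115,  0.018]), 0.93)]
top pepper_base [(array([0.554, 0.023, 0.02 ]), 0.74)]
top waste_tub [(array([ 0.826,  0.023, -0.232]), 0.6)]
[[-0.005, -1.0, 0.01], [-0.989, 0.003, -0.145], [0.145, -0.011, -0.989]] [0.05  0.614 0.617]
mask 0.88 205.43320463320464 283.16138996138994 [ 0.46439342  0.13475999 -0.00271235] [0.52781331 0.19948449 0.05137748] [0.49661652 0.16377023 0.02236039] [[0.46829094 0.13722023 0.00135179]
 [0.52428081 0.19296052 0.049587  ]]
mask 0.32 286.09238669791097 136.80076781173656 [ 0.65945575 -0.18061578 -0.24122509] [ 9.64295638e-01  2.29821487e-01 -4.26150247e-04] [ 0.82601008  0.02217731 -0.23389406] [[ 0.71267753 -0.17580865 -0.23824816]
 [ 0.89397857  0.22446352 -0.109898  ]]
scene pepper_top [(array([0.507, 0.169, 0.028]), 0.77)]
scene pepper_ring [(array([ 0.488, -0.115,  0.016]), 0.75)]
scene pepper_base [(array([0.565, 0.026, 0.026]), 0.94)]
scene waste_tub [(array([ 0.758,  0.028, -0.235]), 0.6)]
[[-0.687, 0.727, 0.013], [0.576, 0.555, -0.6], [-0.443, -0.405, -0.8]] [ 0.388 -0.43   0.999]
```

View pics/top.png

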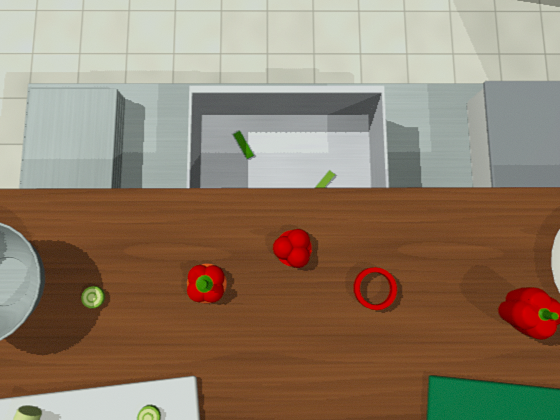

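View pics/scene.png

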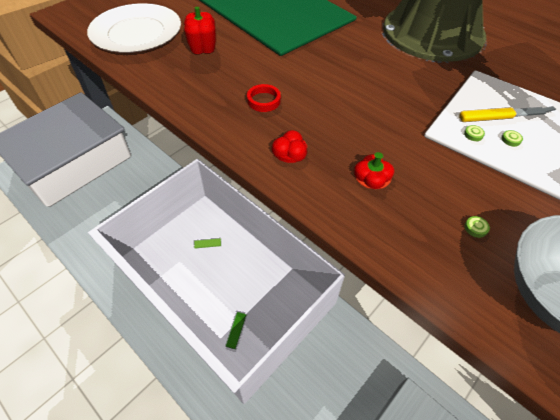

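Top view: the stalk end is at pixel (205,283), about (0.496, 0.166) in world coordinates. The base is at (293,248), the ring at (376,288), and the tub spans columns 190–385 beyond the edge (row 188). The scene view agrees with the networks. The tub centre is at y≈0.023, so I'll push from behind with partly open fingers, slightly toward −y, and cross the edge near y≈0.12.

Emit:
jog_arm(
  rows=[
    {"gripper":0.04,"slide":[-0.33,-0.216,0.124],"spin":-0.148},
    {"gripper":0.04,"slide":[-0.33,-0.216,0.124],"spin":-0.148},
    {"gripper":0.04,"slide":[-0.33,-0.216,0.124],"spin":-0.148},
    {"gripper":0.04,"slide":[-0.33,-0.216,0.124],"spin":-0.148},
    {"gripper":0.04,"slide":[-0.33,-0.216,0.124],"spin":-0.148},
    {"gripper":0.04,"slide":[-0.33,-0.216,0.124],"spin":-0.148},
    {"gripper":0.04,"slide":[-0.33,-0.216,0.124],"spin":-0.148},
    {"gripper":0.04,"slide":[-0.33,-0.216,0.124],"spin":-0.148},
  ],
)

```text
time_s: 1.35
ee_pos: [0.4254, 0.1923, 0.2849]
eef_rot: [3.141, 0.001, 2.897]
force: [0.1, 0.8, -0.4]
grip_width: 0.0406
grip_force: 0.0
```

Emit:
jog_arm(
  rows=[
    {"gripper":0.04,"slide":[0,0,0],"spin":0},
    {"gripper":0.04,"slide":[0,0,0],"spin":0},
    {"gripper":0.04,"slide":[0,0,0],"spin":0},
  ],
)

```text
time_s: 1.65
ee_pos: [0.4243, 0.1948, 0.2855]
eef_rot: [3.141, 0.0, 2.898]
force: [1.0, -0.5, -0.5]
grip_width: 0.0399
grip_force: 0.0
```

Emit:
jog_arm(
  rows=[
    {"gripper":0.04,"slide":[-0.01,-0.01,0.03],"spin":0},
    {"gripper":0.04,"slide":[-0.01,-0.01,0.055],"spin":0},
    {"gripper":0.04,"slide":[-0.01,-0.01,0.07],"spin":0},
    {"gripper":0.04,"slide":[-0.01,-0.01,0.079],"spin":0},
    {"gripper":0.04,"slide":[-0.01,-0.01,0.079],"spin":0},
    {"gripper":0.04,"slide":[-0.01,-0.01,0.079],"spin":0},
  ],
)

```text
time_s: 2.25
ee_pos: [0.4319, 0.1826, 0.2069]
eef_rot: [3.141, 0.001, 2.898]
force: [1.3, 0.6, -0.1]
grip_width: 0.04
grip_force: 0.0
```

Run:
```python
from station import telemetry,cams
import cv2
p,d=cams.camera('scene');cv2.imwrite('pics/s2.png',p[:,:,::-1])
```

```text
(no output)
```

View pics/s2.png

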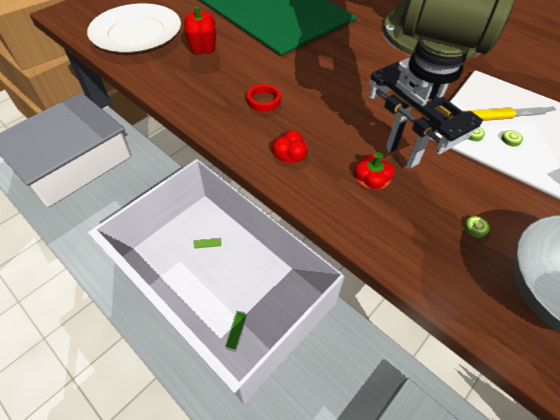

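The fingers (around pixel (405,145)) stand on the robot side of the stalk end at (375,172), clear of everything. I'll start pushing.

Emit:
jog_arm(
  rows=[
    {"gripper":0.04,"slide":[-0.012,0,0],"spin":0},
    {"gripper":0.04,"slide":[-0.024,0,0],"spin":0},
    {"gripper":0.04,"slide":[-0.034,0,0],"spin":0},
    {"gripper":0.04,"slide":[-0.044,0,0],"spin":0},
    {"gripper":0.04,"slide":[-0.054,0,0],"spin":0},
    {"gripper":0.04,"slide":[-0.064,0,0],"spin":0},
    {"gripper":0.04,"slide":[-0.074,0,0],"spin":0},
    {"gripper":0.04,"slide":[-0.084,0,0],"spin":0},
  ],
)

```text
time_s: 3.1
ee_pos: [0.5142, 0.1614, 0.2061]
eef_rot: [-3.142, -0.0, 2.897]
force: [-0.4, 0.4, -0.8]
grip_width: 0.0402
grip_force: 0.3
```

Emit:
jog_arm(
  rows=[
    {"gripper":0.04,"slide":[-0.01,0,0],"spin":0},
    {"gripper":0.04,"slide":[-0.02,0,0],"spin":0},
    {"gripper":0.04,"slide":[-0.03,0,0],"spin":0},
    {"gripper":0.04,"slide":[-0.04,0,0],"spin":0},
    {"gripper":0.04,"slide":[-0.05,0,0],"spin":0},
    {"gripper":0.04,"slide":[-0.06,0,0],"spin":0},
    {"gripper":0.04,"slide":[-0.07,0,0],"spin":0},
    {"gripper":0.04,"slide":[-0.07,0,0],"spin":0},
  ],
)

```text
time_s: 3.9
ee_pos: [0.5823, 0.1442, 0.2061]
eef_rot: [3.141, 0.001, 2.896]
force: [0.1, 0.0, -0.1]
grip_width: 0.0397
grip_force: 0.0
```

Run:
```python
from station import telemetry,cams
import cv2
p,d=cams.camera('scene');cv2.imwrite('pics/s3.png',p[:,:,::-1])
```

```text
(no output)
```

View pics/s3.png

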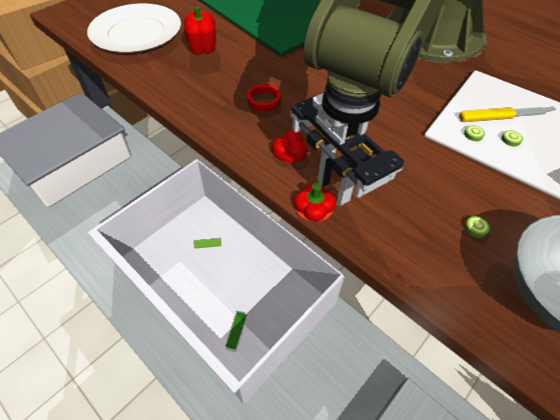

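The stalk end, at (315,203), sits nested ahead of the fingers near the edge and lines up with the tub. The base is undisturbed at (290,147). I'll continue over the edge.

Emit:
jog_arm(
  rows=[
    {"gripper":0.04,"slide":[-0.01,0,0],"spin":0},
    {"gripper":0.04,"slide":[-0.02,0,0],"spin":0},
    {"gripper":0.04,"slide":[-0.03,0,0],"spin":0},
    {"gripper":0.04,"slide":[-0.04,0,0],"spin":0},
    {"gripper":0.04,"slide":[-0.05,0,0],"spin":0},
    {"gripper":0.04,"slide":[-0.06,0,0],"spin":0},
    {"gripper":0.04,"slide":[-0.07,0,0],"spin":0},
    {"gripper":0.04,"slide":[-0.08,0,0],"spin":0},
  ],
)

```text
time_s: 4.75
ee_pos: [0.6598, 0.1249, 0.2061]
eef_rot: [3.142, 0.0, 2.897]
force: [0.2, 0.1, -0.5]
grip_width: 0.0402
grip_force: 0.0
```

Emit:
jog_arm(
  rows=[
    {"gripper":0.04,"slide":[-0.01,0,0],"spin":0},
    {"gripper":0.04,"slide":[-0.02,0,0],"spin":0},
    {"gripper":0.04,"slide":[-0.03,0,0],"spin":0},
    {"gripper":0.04,"slide":[-0.03,0,0],"spin":0},
    {"gripper":0.04,"slide":[-0.03,0,0],"spin":0},
  ],
)

```text
time_s: 5.25
ee_pos: [0.6881, 0.1179, 0.2058]
eef_rot: [-3.141, -0.0, 2.897]
force: [-0.0, -0.1, -0.1]
grip_width: 0.0402
grip_force: 0.0
```

Run:
```python
from station import telemetry,cams
import cv2
p,d=cams.camera('scene');cv2.imwrite('pics/s4.png',p[:,:,::-1])
```

```text
(no output)
```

View pics/s4.png

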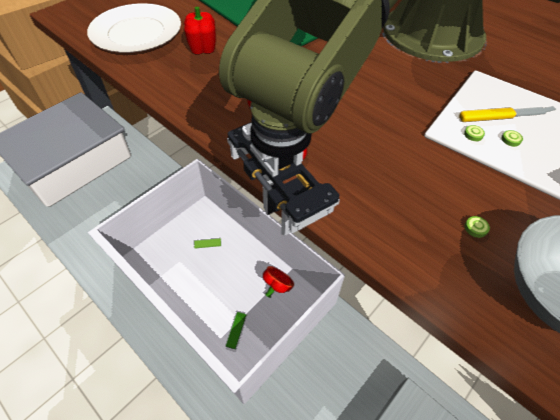

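The stalk end has dropped into the tub, at (277,280). I'll lift clear and check.

Emit:
jog_arm(
  rows=[
    {"gripper":0.04,"slide":[0,0,-0.04],"spin":0},
    {"gripper":0.04,"slide":[0,0,-0.08],"spin":0},
    {"gripper":0.04,"slide":[0,0,-0.12],"spin":0},
    {"gripper":0.04,"slide":[0.05,0.05,-0.12],"spin":0},
    {"gripper":0.04,"slide":[0.1,0.1,-0.12],"spin":0},
    {"gripper":0.04,"slide":[0.12,0.12,-0.12],"spin":0},
    {"gripper":0.04,"slide":[0.12,0.12,-0.12],"spin":0},
    {"gripper":0.04,"slide":[0.12,0.12,-0.12],"spin":0},
  ],
)

```text
time_s: 6.1
ee_pos: [0.5992, 0.2658, 0.3265]
eef_rot: [3.141, 0.0, 2.9]
force: [-0.1, -0.1, 0.6]
grip_width: 0.04
grip_force: 0.0
```

Run:
```python
from station import telemetry,cams,finder
import cv2,numpy as np
p,d=cams.camera('scene');cv2.imwrite('pics/s5.png',p[:,:,::-1])
for n in ['pepper_top','pepper_ring','pepper_base']:
    print(n,[(np.round(r['point'],3),round(r['confidence'],2)) for r in finder.find_in(n,'scene')[:2]])
```

```text
pepper_top [(array([ 0.696,  0.12 , -0.183]), 0.8)]
pepper_ring [(array([ 0.49 , -0.114,  0.015]), 0.88)]
pepper_base [(array([0.565, 0.027, 0.028]), 0.61)]
```

View pics/s5.png

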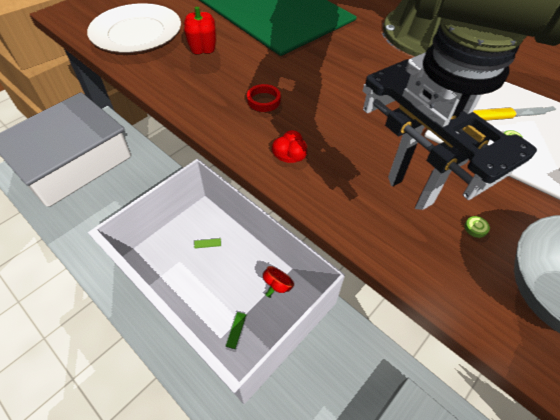

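The stalk end lies at rest in the tub at (278,280). The ring at (263,97) and the base at (290,147) have not moved.

```bash
python3 -c "
from station import workorder
print(workorder.hand_in())"
```

```text
the job is handed in; nothing more can be done
None
```

The pepper's stalk end was slid along the table and over the far edge into the waste tub, the ring and base stayed where they lay, and the job is handed in (at about 6 s of the 29 s allowed).

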